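# Form board onto its locating base

## Task

Put the three-armed plywood form board back on the three-armed metal locating base: take it by the wooden block in its middle, carry it over and lower it gently so that its ball feet settle into the seats, the foot under the white half-ball in the round cone, the other two in the groove and on the flat pad. It must sit fully home and level; do not drop it, let go of it, and leave the similar round board where it stands.

Things in the scene. Friction and masses are not known exactly. Their poses are not given: they have to be found in the camera images.
- carrier_grip (a point): Centre of the wooden grip block (50 mm along x, 30 along y, 56 tall) on the loose Y-shaped plywood form board, 0.4 kg, block centre 70 mm above the soles, board top 28 mm below it. z up, x along the long arm with the white half-ball. Three steel ball feet, 20 mm diameter, centres 60 mm below this point at x, y = (80, 0), (-40, 50), (-40, -50) mm.
- base: Fixed Y-shaped aluminium base, origin at its middle on the table, z up, x along the long arm. Steel seats at x, y: cone (80, 0), V groove (-40, 50), flat pad (-40, -50) mm; cone and groove mouths 36 mm wide, 40 mm high, pad 24 high. Feet let go within 10 mm of their seats slide home. Home, the board's axes match the base's and the grip block's centre is at (0, 0, 94) mm.
- round_grip (a point): Centre of a like grip block (50 x 30 x 56 mm) on a bystander: a round plywood board, 132 mm diameter, on three straight wooden legs, also with a white half-ball (along x). Block centre 70 mm above the table. It fits no seat; leave it alone.
There are look-alikes about, which are no part of the job. Leave any turquoise look-alike of the part that bears carrier_grip alone. Leave any green look-alike of the base alone.

How it is judged (in metres and radians):
At the end, for the whole second after the job is handed in: The board is home on the base: its grip block's centre within 10 mm of the base's middle in x and y and 89 to 98 mm above the table, its nose along the base's long arm within 10 degrees, level within about 3 degrees, at rest and let go (x of carrier_grip in the frame of base between -0.01 and 0.01 m and y of carrier_grip in the frame of base between -0.01 and 0.01 m and z of carrier_grip in the frame of base between 0.0891 and 0.0981 m and angle between the x axis of carrier_grip and the x axis of base, either way round below 0.175 rad and angle between carrier_grip's own z axis and vertical below 0.05 rad and linear speed of carrier below 0.03 m/s and contact force between the fingers and carrier below 0.1 N); the robot touches nothing.
It fails at once if the form board is dropped: it falls freely from more than about 3 cm (faster than 0.8 m/s with no finger on it) (linear speed of carrier above 0.8 m/s and contact force between the fingers and carrier below 0.1 N).
It fails at once if the round board is moved by more than 30 mm (distance of round_grip from where it was at the start of the episode above 0.03 m).
It also fails if it takes over 38 s, if anything falls off the work surface, if the arm or the gripper's body presses on something with over 40 N, if the wrist force passes 120 N, or if a joint passes its speed limit or range.

## Robot

A 6-joint arm with a two-finger parallel gripper is mounted at the origin on the work surface. World frame = base frame: x ahead of the robot, y to its left, z up, the work surface at z = 0. Lengths are in m, angles in degrees, forces in N, time in s.
With the tool pointing down it reaches from about 0.4 to 0.825 m from the base axis. Payload 7 kg.
Tool frame: the origin (TCP) lies on the centre line of the jaws, within the pads' length; the fingertips stand 11 mm ahead of it and the grasp point (between the pads) lies 8 mm behind it; z points along the fingers, y is the line along which they close (so a half turn about z gives the same grasp; the last joint's range is limited). The gripper opens to 88 mm and grips with 3 to 60 N. Pads are 19 mm wide; open, the fingers measure 130 mm over their backs; the gripper's body (78 mm by 193 mm) begins 47 mm behind the grasp point.
Start: joints at [89.043, 20.546, 0.682, 0, -70.136, -16.507], TCP at [0.203, 0.644, 0.238] pointing down, gripper open.
Joint ranges: [-176.03, 176.03], [-82.01, 121.73], [-58.28, 71.71], [-173.87, 95.51], [-174.79, -0.11], [-173.66, 173.66]. Speed limits (degrees/s): [136.94, 136.94, 172.46, 180, 180, 180].

## Interface

Orientations are given as [roll, pitch, yaw] about the fixed x, y, z axes, in that order (R = Rz(yaw) Ry(pitch) Rx(roll)).
In Python, from plant import r, capture, camera_model, job gives the robot as it stands.
- The arm moves only by the tool drive_tool, never from a script. Its argument "increments" is a list that holds one entry, the list of rows, each a list of 5 numbers: the gripper's target within -1 to 1 (fully open at 1, half-way at 0, shut at -1), then the shift along the tool's x, y, z scaled (see below), then the turn about the tool's z scaled (see below). In form: [[[gripper, tx, ty, tz, roll], ...]]. A call has 1 to 5 rows; each row is the pose to reach, as a shift and turn from the pose commanded when the call began, along the tool's axes at that moment, turning the shorter way round; what a row does not reach only later rows make up. The controller multiplies each number of a shift by 120 mm and each number of a turn by 360 degrees. A row lasts 1/8 s, in which the tool goes at most 62.5 mm and 10.7 degrees, less where a joint would pass 70% of its speed; a pose out of reach is approached as far as the arm can. A call with a number of a shift or a turn outside -1 to 1 is refused whole. A call with a gripper value outside its range is refused whole. The fingers move at their own pace and stop on an object; "squeeze" is the grip in N (left out, the last holds). Time passes only in rows, so rows that repeat a pose let the fingers close. It gives the time, the measured TCP pose, the force, the opening and the grip force at its end, in the units of the state.
- r.get_state(): the state, without advancing time (a new reading comes with each control period).
- capture(name): name is "scene" or "top" or "wrist"; returns the picture (420x560x3 uint8, red, green, blue); there is no depth.
- camera_model(name): a dict with "camera_matrix" (3x3 intrinsics, pixels), "rvec" (rotation vector, rad) and "tvec" (3), from world to camera coordinates, as OpenCV has them. Camera axes: x right, y down, z forward; pixel columns grow to the right and rows downward; lengths in m; the calibration is good to about 2 mm. The wrist camera is an equidistant fisheye: a pixel r from the principal point sees the ray r / f radians off the axis. A picture is of the moment at which its call begins: read the wrist's pose just before it. camera_model takes no time and is no camera call; for the wrist camera it gives the pose at the moment of the call.
- job.close_job(): hands the job in; it is judged then, once.
The state is a dict: "time_s": time; "joints": joint angles; "qd": joint speeds; "joint_torque": joint torques, N m; "tcp_pos": TCP position; "eef_rot": TCP orientation; "contact_force": force on the tool from outside, world axes, zero at the start; "moment": the same for the moment, N m; "gripper_width": finger opening in m; "gripper_force": force on a finger pad.
Only numpy, scipy, OpenCV 4.12 (cv2) and the standard library are available. Lean on these libraries where they do the work, as an engineer would, in place of code of your own. Each camera call takes 0.05 s, during which the arm holds its last target. There are 200 camera calls.

## Working session

There is one attempt and no reset: what is moved stays moved. The work goes in short steps, Python scripts to look and compute and a tool call to move; the robot and the scene stay as the last step left them, time stands still between calls to the robot, and variables do not carry over. Pictures are saved under pics/ and viewed, at most 10 in all, crops included, and the job is handed in when it is done.

Besides the shell and the picture viewer there is one more tool, called after ">>>" as name(argument=value, ...) on one line, values as JSON. drive_tool: Moves the arm, as the interface text tells. Its arguments: {"type":"object","properties":{"increments":{"type":"array"},"squeeze":{"type":"number"}},"required":["increments"]}

```bash
mkdir -p pics; ls; python3 - <<'E'
from plant import r,capture,camera_model
import cv2,numpy as np
for n in("scene","top"):
    im=capture(n); cv2.imwrite(f"pics/{n}0.png",im[:,:,::-1])
    m=camera_model(n); R=cv2.Rodrigues(np.array(m['rvec']))[0]; print(n,m['camera_matrix'],-R.T@np.array(m['tvec']).ravel(),m.keys())
s=r.get_state();print(s)
E
```

```text
pics
scene [[525.75425859   0.         279.69020986]
 [  0.         525.75425859 212.75741287]
 [  0.           0.           1.        ]] [ 0.91638787 -0.67745815  1.04412422] dict_keys(['camera_matrix', 'rvec', 'tvec'])
top [[381.27603611   0.         272.03278503]
 [  0.         381.27603611 207.9061763 ]
 [  0.           0.           1.        ]] [ 0.28259933 -0.00219672  1.03004124] dict_keys(['camera_matrix', 'rvec', 'tvec'])
{'time_s': 0.1, 'joints': array([ 8.90419559e+01,  2.05896814e+01,  6.36795235e-01, -1.75396409e-02,
       -7.01374580e+01, -1.65056969e+01]), 'qd': array([-0.00649372, -0.24457185,  0.03599815,  0.0720849 , -0.03427048,
       -0.03540391]), 'joint_torque': array([-2.24370386e-03, -5.84160841e+01,  2.93751973e+01,  7.01564893e+00,
        1.01715521e-02, -4.85224814e-05]), 'tcp_pos': array([0.20248116, 0.64344388, 0.23667355]), 'eef_rot': array([ 1.79908694e+02, -9.86056920e-03, -1.74697055e+01]), 'contact_force': array([ 0.7029158 ,  0.67873553, -0.50353359]), 'moment': array([-0.02982511,  0.01713094, -0.00703382]), 'gripper_force': 0.0, 'gripper_width': 0.08761393035622216}
```

View pics/scene0.png

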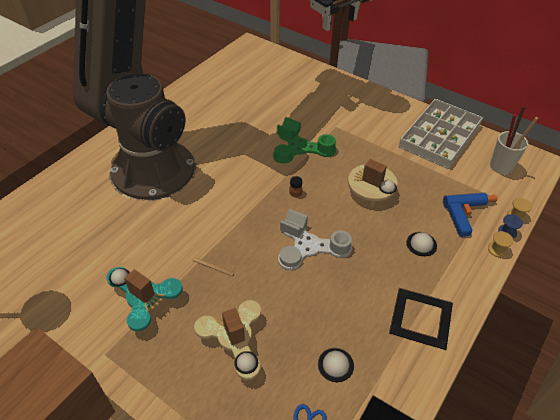

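View pics/top0.png

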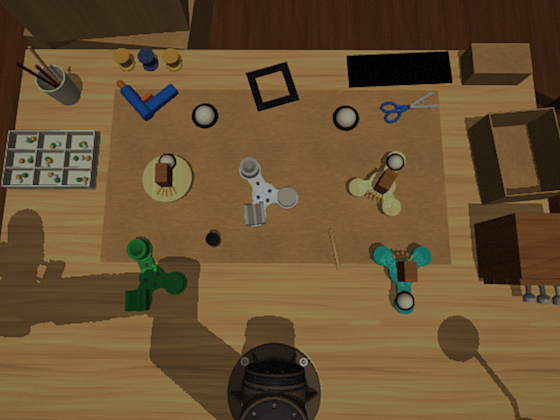

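The scene picture shows the cream Y board at about (235,335) and the grey base at about (315,245). In the top picture the board is at about (383,182) with its nose ball at (396,161), and the base is at about (262,190) with its cone at (250,167). The round board is at (167,175). I'll zoom in on the board and base.

```bash
python3 - <<'E'
import cv2,numpy as np
t=cv2.imread("pics/top0.png");s=cv2.imread("pics/scene0.png")
def c(im,x,y,w=100,h=75): return cv2.resize(im[y:y+h,x:x+w],(400,300),interpolation=cv2.INTER_CUBIC)
cv2.imwrite("pics/z1.png",np.vstack([np.hstack([c(t,335,145),c(t,220,152)]),np.hstack([c(s,185,297,112,84),c(s,265,200)])]))
E
```

```text
(no output)
```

View pics/z1.png

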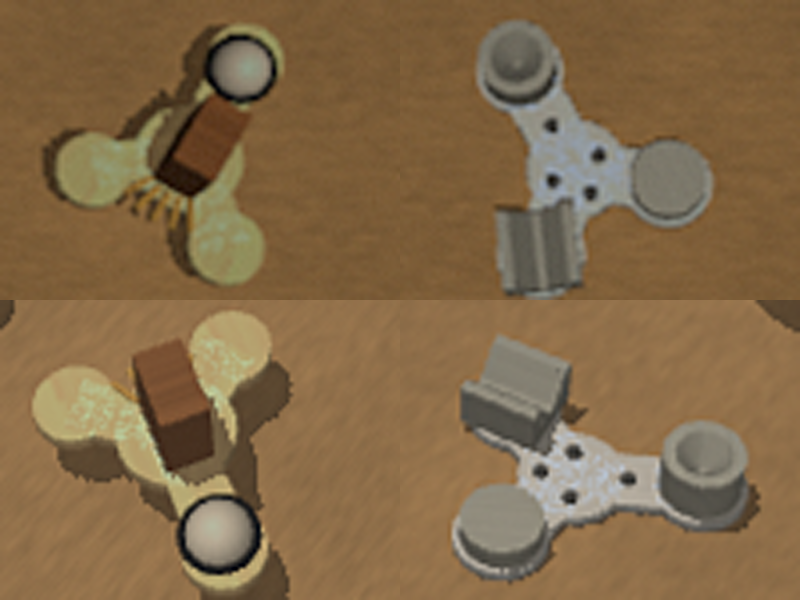

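The crops show the board's back lobes, block top and ball, and the base's cone ring, pad and groove clearly. In top pixels the lobes are at (358,187) and (391.8,206.8), the cone at (249.5,167), the pad at (287.5,197) and the groove at (255,214). I'll cast rays and check the distances against the given sizes.

```bash
cat > h.py <<'E'
from plant import r,capture,camera_model
import cv2,numpy as np
np.set_printoptions(precision=4,suppress=True)
def ray(n,uv,z,m=None):
    m=m or camera_model(n);R=cv2.Rodrigues(np.array(m['rvec']))[0];C=-R.T@np.array(m['tvec']).ravel()
    K=np.array(m['camera_matrix'])
    p=(np.array(uv)-K[:2,2])/K[0,0]
    if n=="wrist":
        th=np.hypot(*p);d=np.array([*(p/th*np.sin(th)),np.cos(th)])
    else: d=np.array([*p,1])
    d=R.T@d;return (C+d*(z-C[2])/d[2])[:2]
def fit(loc,P):
    loc=np.array(loc)/1000;P=np.array(P);a=loc-loc.mean(0);b=P-P.mean(0)
    th=np.arctan2((a[:,0]*b[:,1]-a[:,1]*b[:,0]).sum(),(a*b).sum())
    R=np.array([[np.cos(th),-np.sin(th)],[np.sin(th),np.cos(th)]]);o=P.mean(0)-R@loc.mean(0)
    return o,np.degrees(th),(P-(loc@R.T+o))*1000
E
python3 - <<'E'
from h import *
import cv2
def T(u,v,ox,oy,s=4): return (u/s+ox-.4,v/s+oy-.4)
bt=[ray("top",T(118,60,220,152),.04),ray("top",T(140,248,220,152),.04),ray("top",T(270,180,220,152),.024)]
bs=[ray("scene",T(304,153,265,200),.04),ray("scene",T(115,90,265,200),.04),ray("scene",T(103,218,265,200),.024)]
L=[(80,0),(-40,50),(-40,-50)]
for b in(bt,bs):print("base",*fit(L,b))
ct=[ray("top",T(92,168,335,145),.042),ray("top",T(227,247,335,145),.042),ray("top",T(248,62,335,145),.042)]
cs=[ray("scene",T(231,349,185,297,3.571),.042),ray("scene",T(75,404,185,297,3.571),.042),ray("scene",T(222,545,185,297,3.571),.042)]
ct,cs=[[c[0],c[1],c[2]] for c in(ct,cs)]
for c in(ct,cs):
    print("car",fit([(-40,50),(-40,-50),(80,0)],c),fit([(-40,50),(-40,-50),(80,0)],[c[1],c[0],c[2]])[1:])
# block top
for n,q in(("top",[T(*p,335,145) for p in((215,95),(250,112),(208,170),(172,150))]),("scene",[T(*p,185,297,3.571) for p in((133,355),(183,340),(210,403),(160,425))])):
    P=np.array([ray(n,p,.098) for p in q]);d=np.diff(np.vstack([P,P[:1]]),axis=0);print("block",P.mean(0),np.linalg.norm(d,axis=1),np.degrees(np.arctan2(d[:,1],d[:,0])))
E
```

```text
base [0.5056 0.0303] 29.98121967984386 [[-0.3348 -0.1503]
 [ 0.3847 -0.2124]
 [-0.0499  0.3628]]
base [0.5122 0.0235] 32.142889461105355 [[-1.2711  0.6173]
 [ 5.0009 -4.5519]
 [-3.7298  3.9346]]
car (array([ 0.527 , -0.2838]), np.float64(-32.080235393780605), array([[ 0.4395,  0.9802],
       [ 0.6535, -1.0468],
       [-1.093 ,  0.0666]])) (np.float64(-33.716088029162485), array([[-54.276 , -85.9608],
       [ 54.1285,  83.9765],
       [  0.1475,   1.9843]]))
car (array([ 0.6415, -0.4251]), np.float64(-31.089684931277134), array([[  5.1667, -11.5897],
       [  7.7978,   1.5637],
       [-12.9645,  10.026 ]])) (np.float64(-23.205198169029362), array([[-35.2128, -82.3151],
       [ 53.1965,  82.0775],
       [-17.9837,   0.2377]]))
block [ 0.5304 -0.2825] [0.0241 0.047  0.0254 0.0459] [-117.1448  143.2106   59.7634  -38.5802]
block [ 0.6393 -0.4208] [0.0264 0.036  0.0269 0.0391] [  53.2564  -28.9847 -119.9227  149.956 ]
```

The top-view fits close to about 1 mm: base at (0.506, 0.030), yaw 30°, and board at (0.528, -0.284), yaw -32°. My scene crop coordinates for the board were missing a 300-row offset, so that check is void, and I'll refine with the wrist camera close by instead. Moving over now.

>>> drive_tool(increments=[[[1,0.33,0.27,0,0.02],[1,0.67,0.53,0,0.04],[1,1,0.8,0,0.0404],[1,1,0.8,0,0.0404]]])

```text
time_s: 0.6
tcp_pos: [0.2896, 0.5135, 0.2378]
eef_rot: [180.0, 0.0, -32.2]
contact_force: [-0.7, 0.4, 0.3]
gripper_width: 0.0874
gripper_force: 0.0
```

>>> drive_tool(increments=[[[1,0.5,0,0,0],[1,1,0,0,0]]])

```text
time_s: 0.85
tcp_pos: [0.3905, 0.4527, 0.2375]
eef_rot: [-180.0, 0.0, -31.9]
contact_force: [0.6, 0.8, -0.2]
gripper_width: 0.0876
gripper_force: 0.0
```

>>> drive_tool(increments=[[[1,0.33,0.33,0,0],[1,0.67,0.67,0,0],[1,1,1,0,0]]])

```text
time_s: 1.23
tcp_pos: [0.4283, 0.286, 0.2372]
eef_rot: [180.0, 0.0, -32.0]
contact_force: [1.3, 0.8, -0.4]
gripper_width: 0.088
gripper_force: 0.0
```

>>> drive_tool(increments=[[[1,0.33,0.33,0,0],[1,0.67,0.67,0,0],[1,1,1,0,0],[1,1,1,0,0]]])

```text
time_s: 1.72
tcp_pos: [0.4665, 0.1194, 0.2375]
eef_rot: [180.0, 0.0, -32.2]
contact_force: [-0.0, 0.0, 0.5]
gripper_width: 0.0876
gripper_force: 0.0
```

>>> drive_tool(increments=[[[1,0.33,0.33,0,0],[1,0.67,0.67,0,0],[1,1,1,0,0]]])

```text
time_s: 2.1
tcp_pos: [0.5051, -0.0439, 0.2376]
eef_rot: [-180.0, -0.0, -31.9]
contact_force: [0.6, 0.1, -0.4]
gripper_width: 0.0874
gripper_force: 0.0
```

>>> drive_tool(increments=[[[1,0.33,0.33,0,0],[1,0.67,0.67,0,0],[1,1,1,0,0]]])

```text
time_s: 2.48
tcp_pos: [0.5436, -0.2097, 0.2373]
eef_rot: [-180.0, 0.0, -31.9]
contact_force: [1.9, 0.6, 0.1]
gripper_width: 0.0874
gripper_force: 0.0
```

>>> drive_tool(increments=[[[1,0.2,0.3,0,0],[1,0.2,0.57,0,0],[1,0.2,0.57,0,0],[1,0.2,0.57,0,0]]])

```text
time_s: 2.98
tcp_pos: [0.5273, -0.2788, 0.2373]
eef_rot: [-180.0, 0.0, -32.0]
contact_force: [0.1, 0.3, 0.3]
gripper_width: 0.0874
gripper_force: 0.0
```

```bash
python3 - <<'E'
from h import *
import pickle
s=r.get_state();m=camera_model("wrist");im=capture("wrist")
pickle.dump(m,open("m1.pkl","wb"));cv2.imwrite("pics/w1.png",im[:,:,::-1])
print(s['tcp_pos'],s['eef_rot'],m)
E
```

```text
[ 0.5273 -0.2788  0.2373] [-179.9976    0.0165  -31.9854] {'camera_matrix': array([[325.1923,   0.    , 278.9384],
       [  0.    , 325.1923, 204.3463],
       [  0.    ,   0.    ,   1.    ]]), 'rvec': array([-1.4396,  2.5991,  0.394 ]), 'tvec': array([0.0439, 0.5311, 0.5674])}
```

View pics/w1.png

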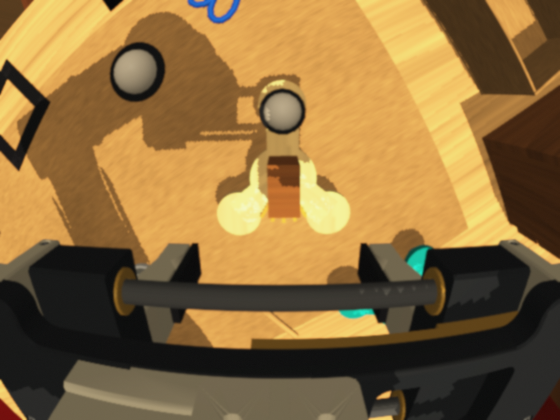

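The wrist picture shows the board's lobes at (240,213) and (328,212), the nose lobe around (281,103), the ball at (282,111) and the block at about (284,187). The board looks nearly aligned with the tool.

```bash
python3 - <<'E'
from h import *
import pickle
m=pickle.load(open("m1.pkl","rb"));R=cv2.Rodrigues(m['rvec'])[0];print("cam",-R.T@m['tvec'],R[2])
P=[ray("wrist",p,.042,m) for p in((240,213),(328,212),(281,103))]
L=[(-40,50),(-40,-50),(80,0)]
print(P,fit(L,P));print(fit(L[:2],P[:2]))
print("block pts z.098",[ray("wrist",p,.098,m) for p in((268,157),(300,157),(268,217),(300,217),(268,187),(300,187))])
# saturation of lobes: contour centres
im=cv2.imread("pics/w1.png");hsv=cv2.cvtColor(im,cv2.COLOR_BGR2HSV)
mk=cv2.inRange(hsv,(20,60,150),(35,200,255))
for x,y in((240,213),(328,212)):
    w=mk.copy()*0;w[y-25:y+25,x-24:x+24]=mk[y-25:y+25,x-24:x+24]
    c=max(cv2.findContours(w,0,2)[0],key=cv2.contourArea);print(cv2.minEnclosingCircle(c))
def T(u,v,ox,oy,s=3.571): return (u/s+ox-.4,v/s+oy-.4)
cs=[ray("scene",T(*p,185,297),.042) for p in((231,49),(75,104),(222,245))];print("scene",fit(L,[cs[1],cs[0],cs[2]]),fit(L,cs))
P=np.array([ray("scene",T(*p,185,297),.098) for p in((133,55),(183,40),(210,103),(160,125))]);print(P.mean(0),P)
E
```

```text
cam [ 0.5955 -0.3213  0.3848] [-0.2505  0.1577 -0.9552]
[array([ 0.5201, -0.2225]), array([ 0.4688, -0.3066]), array([ 0.5978, -0.325 ])] (array([ 0.5289, -0.2847]), np.float64(-30.682540218578282), array([[ 0.0962, -1.1967],
       [-0.1478,  0.6653],
       [ 0.0516,  0.5314]]))
(array([ 0.5286, -0.2853]), np.float64(-31.357093446439457), array([[-0.3825, -0.6277],
       [ 0.3825,  0.6277]]))
block pts z.098 [array([ 0.5628, -0.2892]), array([ 0.5478, -0.3133]), array([ 0.5152, -0.2588]), array([ 0.4993, -0.2841]), array([ 0.5396, -0.2743]), array([ 0.5241, -0.299 ])]
((241.92184448242188, 209.1263427734375), 27.165990829467773)
((324.01251220703125, 207.0124969482422), 28.302040100097656)
scene (array([ 0.5307, -0.288 ]), np.float64(-31.11816671812148), array([[-50.98  , -85.298 ],
       [ 52.8908,  84.6716],
       [ -1.9109,   0.6264]])) (array([ 0.5307, -0.288 ]), np.float64(-31.551359035316793), array([[ 0.7302, -1.0005],
       [ 0.8661, -0.1426],
       [-1.5963,  1.1431]]))
[ 0.5305 -0.2867] [[ 0.5023 -0.2869]
 [ 0.5193 -0.2623]
 [ 0.5572 -0.2852]
 [ 0.5432 -0.3124]]
```

The three views agree on (0.529, -0.2855), yaw about -31.5°. Next I descend and grip.

>>> drive_tool(increments=[[[1,0.042,0.04,0.3,-0.0014],[1,0.042,0.04,0.65,-0.0014],[1,0.042,0.04,1,-0.0014]]])

```text
time_s: 3.4
tcp_pos: [0.5293, -0.285, 0.1167]
eef_rot: [-180.0, -0.1, -31.4]
contact_force: [-0.1, -0.8, -0.2]
gripper_width: 0.0875
gripper_force: 0.0
```

>>> drive_tool(increments=[[[1,0,0,0.2,0],[1,0,0,0.42,0],[1,0,0,0.42,0],[-0.2,0,0,0.42,0],[-0.4,0,0,0.42,0]]], squeeze=25)

```text
time_s: 4.03
tcp_pos: [0.5295, -0.2862, 0.0686]
eef_rot: [-180.0, -0.1, -31.5]
contact_force: [-0.2, -0.2, 0.7]
gripper_width: 0.073
gripper_force: 0.0
```

>>> drive_tool(increments=[[[-1,0,0,0,0],[-1,0,0,0,0],[-1,0,0,0,0],[-1,0,0,0,0]]], squeeze=25)

```text
time_s: 4.53
tcp_pos: [0.5284, -0.2863, 0.0672]
eef_rot: [-180.0, -0.0, -31.5]
contact_force: [0.7, 1.0, 0.3]
gripper_width: 0.033
gripper_force: 1.4
```

>>> drive_tool(increments=[[[-1,0,0,0,0],[-1,0,0,0,0],[-1,0,0,0,0],[-1,0,0,0,0]]], squeeze=25)

```text
time_s: 5.03
tcp_pos: [0.5285, -0.2862, 0.0672]
eef_rot: [-180.0, -0.0, -31.5]
contact_force: [1.1, 0.7, 1.0]
gripper_width: 0.0302
gripper_force: 25.0
```

>>> drive_tool(increments=[[[-1,0,0,-0.08,0],[-1,0,0,-0.2,0],[-1,0,0,-0.45,0],[-1,0,0,-0.7,0],[-1,0,0,-0.75,0]]])

```text
time_s: 5.65
tcp_pos: [0.5297, -0.2866, 0.1601]
eef_rot: [-179.9, -0.3, -31.5]
contact_force: [-0.2, 0.4, -3.5]
gripper_width: 0.0294
gripper_force: 25.0
```

```bash
python3 - <<'E'
from h import *
import pickle
s=r.get_state();m=camera_model("wrist");im=capture("wrist")
pickle.dump(m,open("m2.pkl","wb"))
t=capture("top")
cv2.imwrite("pics/w2.png",np.vstack([cv2.resize(im[:300,100:500],(400,300)),cv2.resize(t[130:235,320:460],(400,300),interpolation=2)])[:,:,::-1])
print(s['tcp_pos'],s['eef_rot'],s['gripper_width'],s['gripper_force'],s['contact_force'],s['moment'],s['joints'])
E
```

```text
[ 0.5297 -0.2866  0.1601] [-179.9206   -0.2555  -31.4909] 0.0293686603962104 24.99785989522934 [-0.1892  0.446  -3.5193] [ 0.0123 -0.0659  0.0524] [ -9.833   17.0796 -15.0923   0.0242 -57.5614  68.3294]
```

View pics/w2.png

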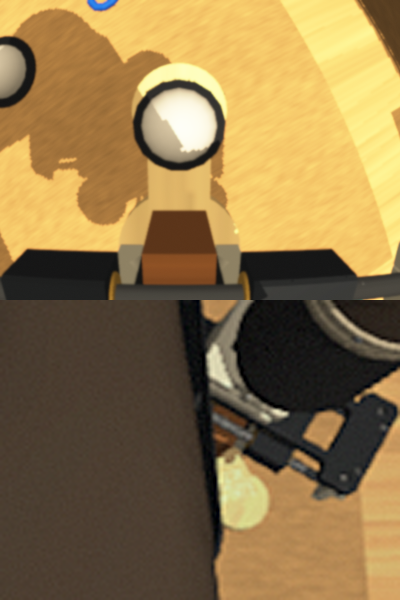

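The board is held: the load reads about 3.5 N and the opening is 29 mm. The nose lobe sits at wrist pixel (280,107). I'll use that to check the board's offset in the hand, and plan the carry.

```bash
python3 - <<'E'
from h import *
import pickle
m=pickle.load(open("m2.pkl","rb"))
tcp=np.array([.5297,-.2866]);a=np.radians(-31.5);X=np.array([np.cos(a),np.sin(a)]);Y=np.array([-np.sin(a),np.cos(a)])
for z in (.13,.135,.14):
    p=ray("wrist",(280,107),z,m)-tcp;print(z,"lobe in tool, mm",1e3*p@X,1e3*p@Y)
l,rr=ray("wrist",(233,107),.135,m),ray("wrist",(328,107),.135,m);print(np.linalg.norm(l-rr))
# block top front edge, local x=25
for uv in((251,211),(306,211),(242,254),(315,254)):
    p=ray("wrist",uv,.191 if uv[1]>230 else .191,m)-tcp;print(uv,1e3*p@X,1e3*p@Y)
E
```

```text
0.13 lobe in tool, mm 80.35173284806011 -0.38479796302048597
0.135 lobe in tool, mm 80.33363023685551 -0.3793261362074472
0.14 lobe in tool, mm 80.31552762565101 -0.37385430939435155
0.05011587294184473
(251, 211) 41.43891596998077 10.689938556247089
(306, 211) 41.43646460196178 -10.171251292991112
(242, 254) 23.342417382517613 14.861809736766137
(315, 254) 23.35246971083726 -14.2901338414292
```

The board is centred in the hand within about 1 mm. Carrying it over and turning it.

>>> drive_tool(increments=[[[-1,-0.09,-0.11,0,-0.015],[-1,-0.26,-0.34,0,-0.038],[-1,-0.45,-0.58,0,-0.062],[-1,-0.586,-0.765,0,-0.0833],[-1,-0.586,-0.765,0,-0.0833]]])

```text
time_s: 6.38
tcp_pos: [0.5154, -0.1696, 0.1559]
eef_rot: [-180.0, 0.1, -1.3]
contact_force: [0.4, -0.0, -3.3]
gripper_width: 0.03
gripper_force: 25.0
```

>>> drive_tool(increments=[[[-1,-0.01,-0.13,0,-0.015],[-1,-0.04,-0.4,0,-0.038],[-1,-0.07,-0.7,0,-0.064],[-1,-0.091,-0.916,0,-0.0875],[-1,-0.091,-0.916,0,-0.0875]]])

```text
time_s: 7.0
tcp_pos: [0.508, -0.0602, 0.1563]
eef_rot: [-180.0, 0.1, 30.1]
contact_force: [0.4, -1.1, -3.3]
gripper_width: 0.0301
gripper_force: 25.0
```

```bash
python3 - <<'E'
from h import *
import pickle
s=r.get_state();print(s['tcp_pos'],s['eef_rot'],s['gripper_force'],s['contact_force'],s['joints'])
m=camera_model("wrist");pickle.dump(m,open("m3.pkl","wb"));w=capture("wrist");sc=capture("scene")
b=cv2.resize(w,(400,300));c=cv2.resize(sc[180:285,240:380],(400,300),interpolation=2)
cv2.imwrite("pics/c3.png",np.hstack([b,c])[:,:,::-1]);cv2.imwrite("pics/w3.png",w[:,:,::-1])
def T(u,v,ox,oy,s=4): return (u/s+ox-.4,v/s+oy-.4)
bs=[ray("scene",T(304,153,265,200),.04),ray("scene",T(103,218,265,200),.024)];print(fit([(80,0),(-40,-50)],bs))
E
```

```text
[ 0.508  -0.0602  0.1563] [-179.9638    0.0757   30.0902] 24.99720275402069 [ 0.3839 -1.0768 -3.3452] [ 15.2569   9.3069 -26.1777  -0.0191 -54.5978 104.8444]
(array([0.51  , 0.0266]), np.float64(30.397430540731982), array([[-0.3703, -0.4917],
       [ 0.3703,  0.4917]]))
```

View pics/c3.png

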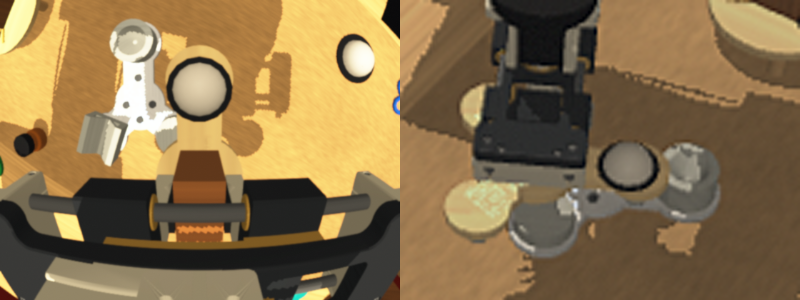

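In the wrist view the cone mouth is at crop (135,41), about full pixel (189,57), and the groove is at (103,136), about (144,190). I'll cast these rays as a third estimate.

```bash
python3 - <<'E'
from h import *
import pickle
m=pickle.load(open("m3.pkl","rb"))
for cu,gu in(((189,57),(144,190)),((189,60),(144,188))):
    P=[ray("wrist",cu,.04,m),ray("wrist",gu,.04,m)];print(P,np.linalg.norm(P[0]-P[1]),fit([(80,0),(-40,50)],P))
im=cv2.imread("pics/w3.png");cv2.imwrite("pics/c4.png",cv2.resize(im[10:260,90:290],(640,800))[:600])
E
```

```text
[array([0.5787, 0.0654]), array([0.4582, 0.0499])] 0.1214729139030823 (array([0.5136, 0.026 ]), np.float64(29.92646283259191), array([[-4.2289, -0.5422],
       [ 4.2289,  0.5422]]))
[array([0.5765, 0.0641]), array([0.4599, 0.0506])] 0.11735159644263443 (array([0.5129, 0.0258]), np.float64(29.195431206440322), array([[-6.2826, -0.7242],
       [ 6.2826,  0.7242]]))
```

View pics/c4.png

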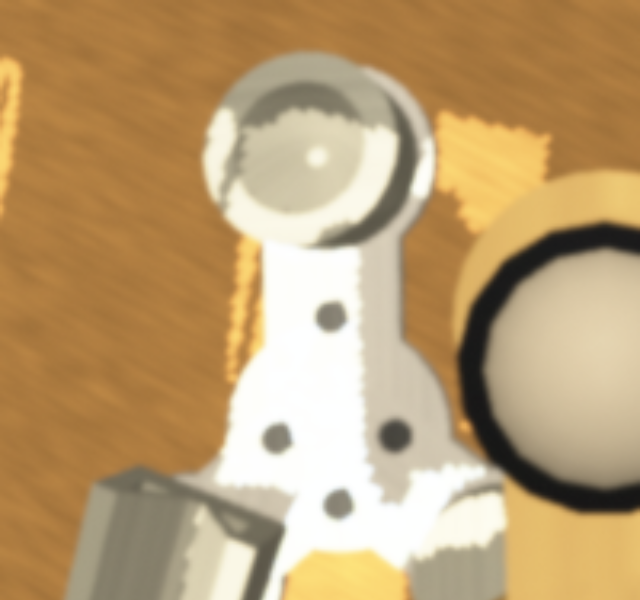

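The cone ring spans crop columns 202–402 and rows 52–248, so its centre is at full pixel (184,56.5).

```bash
python3 - <<'E'
from h import *
import pickle
m=pickle.load(open("m3.pkl","rb"))
C=ray("wrist",(184,56.5),.04,m);print(C,np.linalg.norm(ray("wrist",(152.8,56.5),.04,m)-ray("wrist",(215.3,56.5),.04,m)))
for y in(29.5,30,30.5):
    a=np.radians(y);print(C-.08*np.array([np.cos(a),np.sin(a)]))
def T(u,v,ox,oy,s=4): return (u/s+ox-.4,v/s+oy-.4)
print("cone top/scene",ray("top",T(118,60,220,152),.04),ray("scene",T(304,153,265,200),.04))
print("groove/pad top",ray("top",T(140,248,220,152),.04),ray("top",T(270,180,220,152),.024),ray("scene",T(103,218,265,200),.024))
E
```

```text
[0.5772 0.0695] 0.054260236784404135
[0.5076 0.0301]
[0.5079 0.0295]
[0.5083 0.0289]
cone top/scene [0.5746 0.0702] [0.5787 0.0666]
groove/pad top [0.4464 0.0534] [ 0.4959 -0.0326] [ 0.5012 -0.0362]
```

The three estimates average to (0.508, 0.029), yaw 30°. I'll move over the base, then lower gently.

>>> drive_tool(increments=[[[-1,0.06,-0.1,0,0],[-1,0.18,-0.31,0,0],[-1,0.31,-0.53,0,0],[-1,0.372,-0.642,0,0],[-1,0.372,-0.642,0,0]]])

```text
time_s: 7.72
tcp_pos: [0.5086, 0.0286, 0.157]
eef_rot: [180.0, 0.0, 30.0]
contact_force: [0.0, -0.7, -4.0]
gripper_width: 0.03
gripper_force: 25.0
```

>>> drive_tool(increments=[[[-1,0,0,0.1,0],[-1,0,0,0.25,0],[-1,0,0,0.37,0],[-1,0,0,0.42,0],[-1,0,0,0.42,0]]])

```text
time_s: 8.35
tcp_pos: [0.5085, 0.0276, 0.1063]
eef_rot: [180.0, 0.1, 30.0]
contact_force: [0.3, -0.5, -2.4]
gripper_width: 0.0298
gripper_force: 25.0
```

>>> drive_tool(increments=[[[-1,0,0,0.02,0],[-1,0,0,0.045,0],[-1,0,0,0.065,0],[-1,0,0,0.07,0],[-1,0,0,0.07,0]]], squeeze=15)

```text
time_s: 8.98
tcp_pos: [0.5086, 0.028, 0.0984]
eef_rot: [180.0, -0.0, 30.0]
contact_force: [-1.0, -0.4, -4.0]
gripper_width: 0.0301
gripper_force: 15.0
```

>>> drive_tool(increments=[[[-1,0,0,0.01,0],[-1,0,0,0.02,0],[-1,0,0,0.03,0],[-1,0,0,0.035,0],[-1,0,0,0.035,0]]])

```text
time_s: 9.6
tcp_pos: [0.509, 0.0284, 0.0944]
eef_rot: [-180.0, -0.1, 30.0]
contact_force: [0.1, 3.0, -1.0]
gripper_width: 0.0301
gripper_force: 15.0
```

The first contact pushes the board toward +y by about 3 N, so I'll yield that way slightly while lowering.

>>> drive_tool(increments=[[[-1,0.006,-0.011,0,0],[-1,0.006,-0.011,0.008,0],[-1,0.006,-0.011,0.015,0],[-1,0.006,-0.011,0.015,0]]])

```text
time_s: 10.1
tcp_pos: [0.5089, 0.0299, 0.0925]
eef_rot: [-180.0, -0.1, 30.0]
contact_force: [-1.1, 4.6, -0.6]
gripper_width: 0.0301
gripper_force: 15.0
```

>>> drive_tool(increments=[[[-1,0.005,-0.0165,0,0],[-1,0.005,-0.0165,0.006,0],[-1,0.005,-0.0165,0.01,0],[-1,0.005,-0.0165,0.01,0]]])

```text
time_s: 10.6
tcp_pos: [0.5085, 0.0314, 0.0914]
eef_rot: [180.0, -0.0, 30.0]
contact_force: [2.0, -1.1, -1.3]
gripper_width: 0.0301
gripper_force: 15.0
```

The side force is gone and the height matches home (0.091). I'll ease the grip and let go.

>>> drive_tool(increments=[[[-1,0,0,0.003,0],[-1,0,0,0.003,0],[-1,0,0,0.003,0]]], squeeze=3)

```text
time_s: 10.98
tcp_pos: [0.5085, 0.0314, 0.0912]
eef_rot: [180.0, -0.0, 30.0]
contact_force: [2.5, -3.5, 4.0]
gripper_width: 0.0301
gripper_force: 3.0
```

>>> drive_tool(increments=[[[-0.1,0,0,0,0],[0,0,0,0,0],[0.3,0,0,0,0],[0.6,0,0,0,0],[0.6,0,0,0,0]]])

```text
time_s: 11.6
tcp_pos: [0.508, 0.0315, 0.0907]
eef_rot: [-180.0, 0.0, 30.0]
contact_force: [0.2, 0.2, 0.4]
gripper_width: 0.0674
gripper_force: 0.0
```

>>> drive_tool(increments=[[[0.6,0,0,0,0],[0.6,0,0,-0.1,0],[0.6,0,0,-0.3,0],[0.6,0,0,-0.6,0],[0.6,0,0,-1,0]]])

```text
time_s: 12.22
tcp_pos: [0.5075, 0.0313, 0.2121]
eef_rot: [-180.0, 0.1, 30.0]
contact_force: [2.0, -0.7, 0.5]
gripper_width: 0.0698
gripper_force: 0.0
```

>>> drive_tool(increments=[[[0.6,0,0,0,0],[0.6,-0.2,-0.3,-0.2,0],[0.6,-0.5,-0.6,-0.2,0],[0.6,-0.6,-1,-0.2,0],[0.6,-0.6,-1,-0.2,0]]])

```text
time_s: 12.85
tcp_pos: [0.384, 0.1009, 0.2354]
eef_rot: [-180.0, -0.1, 30.2]
contact_force: [0.6, 0.9, 0.5]
gripper_width: 0.0699
gripper_force: 0.0
```

```bash
python3 - <<'E'
from h import *
import pickle
print(r.get_state()['tcp_pos'])
m=camera_model("wrist");pickle.dump(m,open("m5.pkl","wb"));w=capture("wrist");sc=capture("scene");t=capture("top")
c=lambda im,x,y,w=100,h=75: cv2.resize(im[y:y+h,x:x+w],(400,300),interpolation=2)
cv2.imwrite("pics/f.png",np.vstack([np.hstack([c(t,220,152),c(sc,265,195)]),np.hstack([c(w,0,0,560,420),c(w,250,20,280,210)])])[:,:,::-1])
E
```

```text
[0.384  0.1009 0.2354]
```

View pics/f.png

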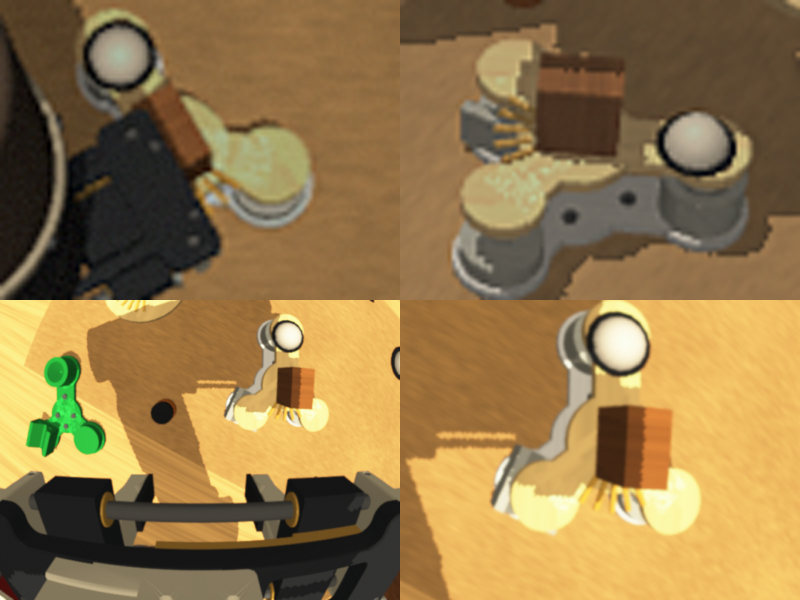

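The board sits on all three seats, with the ball over the cone and the lobes over the groove and pad. I'll check the numbers at the home height (board top at 0.066).

```bash
python3 - <<'E'
from h import *
import pickle
m=pickle.load(open("m5.pkl","rb"))
L=[(80,0),(-40,50),(-40,-50)]
W=lambda u,v:(u/1.4286+250,v/1.4286+20)
S=lambda u,v:(u/4+265-.4,v/4+195-.4)
T=lambda u,v:(u/4+220-.4,v/4+152-.4)
for z in(.066,.072):
    print(z,"wrist lobes",fit(L[1:],[ray("wrist",W(143,190),z,m),ray("wrist",W(270,202),z,m)])[:3],np.linalg.norm(ray("wrist",W(143,190),z,m)-ray("wrist",W(270,202),z,m)))
    pw,ps,pt=ray("wrist",W(270,202),z,m),ray("scene",S(105,193),z),ray("top",T(268,163),z);print(" pad lobe w/s/t",pw,ps,pt)
    print(" nose s/t",ray("scene",S(303,151),z),ray("top",T(118,50),z))
E
```

```text
0.066 wrist lobes (array([0.5093, 0.0316]), np.float64(27.11951478387051), array([[-0.1323,  0.2584],
       [ 0.1323, -0.2584]])) 0.10058064371460664
 pad lobe w/s/t [ 0.4967 -0.0314] [ 0.5004 -0.0348] [ 0.4982 -0.0301]
 nose s/t [0.5781 0.0615] [0.5737 0.0684]
0.072 wrist lobes (array([0.509, 0.034]), np.float64(27.11951478387052), array([[ 0.3014, -0.5886],
       [-0.3014,  0.5886]])) 0.0986774184814948
 pad lobe w/s/t [ 0.4958 -0.0282] [ 0.5029 -0.0388] [ 0.4969 -0.0299]
 nose s/t [0.5802 0.0569] [0.5719 0.0679]
```

All three views agree best at the home height, and the lobe positions match the seats within about 3 mm. Handing in.

```bash
python3 -c "
from plant import job
print(job.close_job())"
```

```text
the job is handed in; nothing more can be done
None
```

The form board is on the base, let go and apparently level, with its lobes within about 3 mm of their seats in the final pictures; the job is handed in at about 13 s of the 38 s limit, with no verdict returned.

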